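# Set up a resin bar for the cut on the specimen saw

## Robot

A 6-joint arm with a two-finger parallel gripper is mounted at the origin on the work surface. World frame = base frame: x ahead of the robot, y to its left, z up, the work surface at z = 0. Lengths are in mm, angles in rad, forces in N, time in s.
With the tool pointing down it reaches from about 300 to 850 mm from the base axis. Payload 5.4 kg.
Tool frame: the origin (TCP) lies between the finger pads; the fingertips stand 8 mm ahead of it and the grasp point (between the pads) lies 11 mm behind it; z points along the fingers, y is the line along which they close (so a half turn about z gives the same grasp; the last joint's range is limited). The gripper opens to 85 mm and grips with 20 to 120 N. Pads are 22 mm wide; open, the fingers measure 114 mm over their backs; the gripper's body (76 mm by 85 mm) begins 54 mm behind the grasp point. The pads swing forward as they close: fully open they stand 13 mm farther back than shut.
Start: joints at [-1.405, 0.158, 1.597, -0, 1.386, -0.21], TCP at [211.01, -534.865, 239.299] pointing down, gripper open.
Joint ranges: [-2.91, 2.91], [-0.94, 2.29], [0.18, 2.7], [-1.29, 4.43], [0.17, 2.64], [-3, 3]. Speed limits (rad/s): [2.57, 2.57, 3.14, 3.14, 3.14, 3.14].

## Interface

Orientations are given as [roll, pitch, yaw] about the fixed x, y, z axes, in that order (R = Rz(yaw) Ry(pitch) Rx(roll)).
In Python, from rig import state, eyes, finish_job gives the robot as it stands.
- The arm moves only by the shell command python3 -m pendant 'ROWS' [FORCE]. ROWS is JSON, a list of rows, each an object with "rotation": the turn, a rotation vector about the tool's x, y, z normalised to -1 to 1, where 1 is 180 degrees, a list of three; "linear": the shift along the tool's x, y, z normalised to -1 to 1, where 1 is 0.5 m, a list of three; "jaw": the finger opening in mm, from 0 to 85.4. A call has 1 to 12 rows; each row is the pose to reach, as a shift and turn from the pose commanded when the call began, along the tool's axes at that moment, turning the shorter way round; what a row does not reach only later rows make up. A row lasts 1/8 s, in which the tool goes at most 62.5 mm and 10.7 degrees, less where a joint would pass 70% of its speed; a pose out of reach is approached as far as the arm can. A call with a number of a shift or a turn outside -1 to 1 is refused whole. A call with a gripper value outside its range is refused whole. The fingers move at their own pace and stop on an object; FORCE is the grip in N (left out, the last holds). Time passes only in rows, so rows that repeat a pose let the fingers close. It gives the time, the measured TCP pose, the force, the opening and the grip force at its end, in the units of the state.
- state(): the state, without advancing time (a new reading comes with each control period).
- eyes.grab_frame(name): name is "scene" or "top"; returns the picture (400x640x3 uint8, red, green, blue); there is no depth.
- eyes.camera_params(name): a dict with "K" (3x3 intrinsics, pixels), "distortion" ([k1, k2, p1, p2, k3] as OpenCV has them; the pictures are not rectified), "R" (3x3) and "t" (3): a world point X has camera coordinates R X + t. Camera axes: x right, y down, z forward; pixel columns grow to the right and rows downward; lengths in mm; the calibration is good to about 2 mm. A picture is of the moment at which its call begins. camera_params takes no time and is no camera call.
- finish_job(): hands the job in; it is judged then, once.
The state is a dict: "time": time; "q": joint angles; "qvel": joint speeds; "joint_efforts": joint torques, N m; "eef_pos": TCP position; "tcp_rot": TCP orientation; "wrist_force": force on the tool from outside, world axes, zero at the start; "torque": the same for the moment, N m; "gripper_width": finger opening in mm; "grip_force": force on a finger pad.
Only numpy, scipy, OpenCV 4.12 (cv2) and the standard library are available. Lean on these libraries where they do the work, as an engineer would, in place of code of your own. Each camera call takes 0.05 s, during which the arm holds its last target. There are 200 camera calls.

## Task

Get the brown resin bar ready for sawing: first push the saw's yellow blade door shut until it snaps onto its catch, then lay the bar flat on the saw table, lengthwise along the fence, with its front end about two centimetres short of the blade. Finish while holding it there: keep pressing it firmly down onto the table and sideways against the fence at once with one diagonal push, and do not let go. Keep off the blade and leave the other things on the bench and the saw where they are.

Things in the scene. Friction and masses are not known exactly. Their poses are not given: they have to be found in the camera images.
- saw_door (a joint): yellow door, left (+y) side of the saw: panel 190 mm wide, 92 high, 10 thick, top edge 113 mm above the bench. Upright hinge at its far (saw +x) end. Angle, rad: 0 = shut on its catch; grows as the free end swings out left; starts 0.5 to 0.9. Swings easily, stays put; from 0.07 a sprung catch resists (6 to 8 N at the handle), its crest near 0.03, then it snaps to 0 on a rigid stop.
- door_handle (a point): middle of the upright bar of the door's black pull handle: round, 10 mm thick, top end 32 mm and lower end 32 mm from this point, which is 72 mm above the bench; bar centre line 26 mm outside the panel's face. The saw table does not overhang the shut door. Axes: x along the panel from free end to hinge, y square out of the outer face, z up.
- door_hinge (a point): point on the door's upright hinge line, at mid height of the panel; same axes as door_handle. The bar's centre line lies at -163 mm in x, +38 mm in y from here.
- saw: benchtop table saw, stopped, fixed: cream housing, aluminium table 300 (x) by 280 mm (y), its top 140 mm above the bench. Origin at bench level under the table's middle; x = feed direction (away from the robot), y left, z up. Over the blade, at x -20 to 106, y 22 to 48 mm, is a clear hood, its top 61 mm above the table. A fence rail runs across the front edge, below the table top.
- blade_front (a point): where the front of the blade comes out of the table top, at table height; the blade reaches on from here in saw +x, 2 mm thick, up to 38 mm above the table. Same axes as the saw. The table in front of it (saw -x) is free for 146 mm.
- saw_blade: the blade, a disc of 100 mm diameter with its centre 12 mm below the table top; origin at its centre, axes as the saw.
- fence: aluminium rip fence fixed on the saw table, 310 mm long, 20 thick, 40 high above the table. Origin on the table top in its working face (the left face, towards the blade), at the middle of its length; x along the fence as the saw's, y square out of the working face to the left, z up. The blade lies 18 to 38 mm from this face. A low black clamp head sits at its front end, ahead of the table.
- block: the brown resin bar, 100 x 40 x 30 mm (its x, y, z), about 0.14 to 0.22 kg, lying on the bench right of the saw; it slides easily on the waxed saw table and fence (friction about 0.25). Origin in the middle of its underside.
- block_center (a point): centre of the brown bar, 15 mm above its underside; axes as the bar: x along its 100 mm length, y across its 40 mm width, z up.
- white_offcut: bystander: white plastic offcut 35 x 30 x 25 mm lying on the far left part of the saw table; origin in its underside.
- grey_bar: bystander: grey plastic bar 130 x 25 x 20 mm on the bench; origin in its underside.
- amber_bottle: bystander: amber glass bottle 72 mm in diameter, 150 mm tall; origin in its underside.
- orange_cap_bottle: bystander: white bottle with an orange cap, 80 mm in diameter, 190 mm tall; origin in its underside.
- arbor_wrench: bystander: steel wrench 170 mm long lying on the bench.
- vial_a: bystander: glass vial 28 mm in diameter, 60 mm tall; origin in its underside.
- vial_b: bystander: glass vial 28 mm in diameter, 60 mm tall; origin in its underside.
Things that resemble listed ones, but are neither listed nor needed, are in the scene too. Of the things that look like the block, the middle-sized one is meant.

How it is judged:
By the outcome, as a careful person would: the job done as asked, in the order asked, and still so for the second after the job is handed in, while the arm keeps its last pose, push and grip.
It also fails if it takes over 72 s, if anything falls off the work surface, if the arm or the gripper's body presses on something with over 40 N, if the wrist force passes 120 N, or if a joint passes its speed limit or range.

## Working session

There is one attempt and no reset: what is moved stays moved. The work goes in short steps, Python scripts to look and compute and a shell command to move; the robot and the scene stay as the last step left them, time stands still between calls to the robot, and variables do not carry over. Pictures are saved under pics/ and viewed, at most 11 in all, crops included, and the job is handed in when it is done.

```bash
mkdir -p pics; ls; python3 - <<'E'
from rig import state, eyes
import cv2,numpy as np
for n in("scene","top"):
    im=eyes.grab_frame(n);cv2.imwrite(f"pics/{n}0.png",im[...,::-1])
    p=eyes.camera_params(n);print(n,{k:np.round(v,4).tolist() for k,v in p.items()})
    print(-np.array(p["R"]).T@np.array(p["t"]))
print(state())
E
```

```text
pics
scene {'K': [[370.5754, 0.0, 323.8785], [0.0, 370.5754, 195.6245], [0.0, 0.0, 1.0]], 'distortion': [-0.0301, 0.0, 0.0, 0.0, 0.0], 'R': [[-0.0345, 0.9993, -0.0132], [0.6055, 0.0104, -0.7958], [-0.7951, -0.0354, -0.6054]], 't': [-0.6739, -207.2169, 1872.7567]}
[1614.47943552   69.20499444  968.92916906]
top {'K': [[446.8456, 0.0, 325.0114], [0.0, 446.8456, 199.5962], [0.0, 0.0, 1.0]], 'distortion': [-0.0074, 0.0, 0.0, 0.0, 0.0], 'R': [[-0.0069, -1.0, -0.0034], [-0.9782, 0.0075, -0.2075], [0.2075, 0.0018, -0.9782]], 't': [32.7265, 488.3993, 1430.3765]}
[ 181.22236885   26.44116864 1500.68022438]
{'time': 0.1, 'q': array([-1.40511549e+00,  1.58996904e-01,  1.59814431e+00, -3.21098000e-05,
        1.38620575e+00, -2.10126769e-01]), 'qvel': array([-7.61479774e-06, -1.51194043e-03, -3.84836159e-03,  1.56308440e-04,
        3.95795988e-04, -7.22751578e-04]), 'joint_efforts': array([-3.54415351e-04, -3.96989000e+01, -3.32338035e+01, -3.29022878e-04,
        4.20105833e-03,  2.67112728e-05]), 'eef_pos': array([ 210.90356859, -534.33683496,  238.39020732]), 'tcp_rot': array([-3.13987035e+00, -3.35060372e-04,  3.75813238e-01]), 'wrist_force': array([-0.00805446, -0.22550849, -0.16026571]), 'torque': array([ 0.05293463, -0.03805994, -0.06000118]), 'grip_force': 0.0, 'gripper_width': 85.46577795586063}
```

View pics/scene0.png

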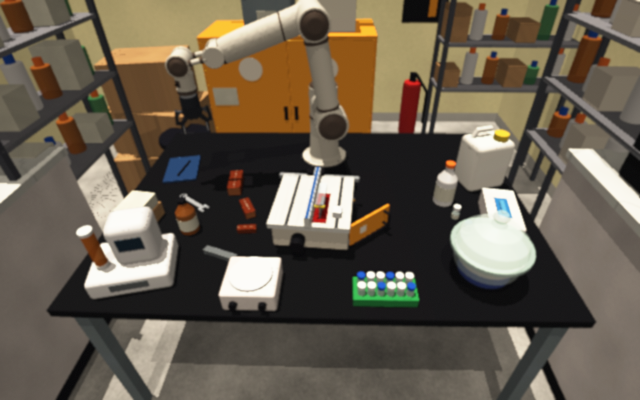

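View pics/top0.png

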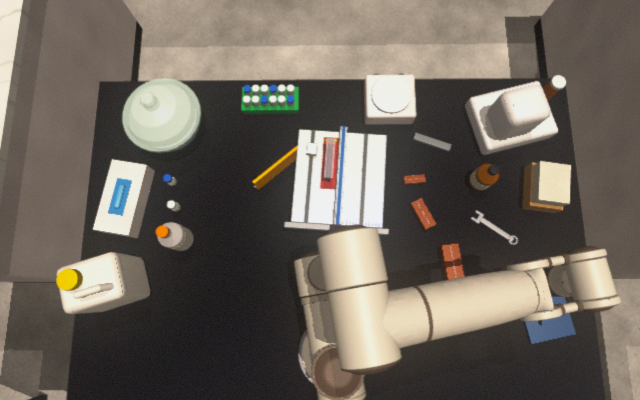

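Top view: three brown bars at (415,179), (424,213) and (453,262). The middle-sized one should be (424,213), and I'll check that with measured sizes. The saw is at (338,180), the fence at (342,175), the open door runs (255,185) to (298,150), and the white offcut is at (312,149).

```bash
cat > h.py <<'E'
import cv2,numpy as np
from rig import state,eyes
def ray(n,uv):
    p=eyes.camera_params(n);R=np.array(p["R"]);t=np.array(p["t"])
    u=cv2.undistortPoints(np.array(uv,float).reshape(-1,1,2),np.array(p["K"]),np.array(p["distortion"])).reshape(-1,2)
    return -R.T@t,(np.c_[u,np.ones(len(u))])@R
def onplane(n,uv,z):
    c,d=ray(n,uv);return c+d*((z-c[2])/d[:,2])[:,None]
def proj(n,X):
    p=eyes.camera_params(n)
    return cv2.projectPoints(np.array(X,float).reshape(-1,1,3),cv2.Rodrigues(np.array(p["R"]))[0],np.array(p["t"]),np.array(p["K"]),np.array(p["distortion"]))[0].reshape(-1,2)
E
python3 - <<'E'
from h import *
im=cv2.imread("pics/top0.png");hsv=cv2.cvtColor(im,cv2.COLOR_BGR2HSV)
for nm,x,y in (("small",415,179),("mid",424,213),("large",453,262)):print(nm,hsv[y,x])
def blobs(lo,hi,zs,amin=60,box=None):
    m=cv2.inRange(hsv,lo,hi)
    if box: k=np.zeros_like(m);k[box[1]:box[3],box[0]:box[2]]=255;m&=k
    for c in cv2.findContours(m,0,2)[0]:
        if cv2.contourArea(c)<amin:continue
        r=cv2.minAreaRect(c);b=cv2.boxPoints(r)
        print("px",np.round(r[0]),cv2.contourArea(c))
        for z in zs:
            w=onplane("top",b,z);w2=onplane("top",c.reshape(-1,2),z)[:,:2].astype(np.float32)
            rr=cv2.minAreaRect(w2);print("  z",z,np.round(rr[0],1),np.round(rr[1],1),round(rr[2],1))
print("brown");blobs((0,90,50),(14,255,255),[30],60,(400,165,480,290))
print("door");blobs((15,150,100),(28,255,255),[113],60,(240,130,302,200))
print("blue");blobs((95,100,60),(125,255,255),[180],60,(325,110,360,240))
print("red");blobs((170,120,60),(180,255,255),[140],30,(310,120,345,220));blobs((0,150,60),(8,255,255),[140],30,(310,120,345,220))
a=cv2.resize(im[120:245,240:345],None,fx=5,fy=5,interpolation=cv2.INTER_CUBIC)[:590]
b=cv2.resize(im[165:290,395:480],None,fx=3,fy=4.7,interpolation=cv2.INTER_CUBIC)[:590]
b=cv2.resize(im[165:290,395:480],None,fx=3,fy=3,interpolation=cv2.INTER_CUBIC)
o=np.zeros((590,800,3),np.uint8);o[:a.shape[0],:525]=a[:590];o[:b.shape[0],535:535+b.shape[1]]=b
cv2.imwrite("pics/c1.png",o)
s=cv2.imread("pics/scene0.png");cv2.imwrite("pics/c2.png",cv2.resize(s[155:260,225:400],None,fx=4.5,fy=4.5,interpolation=cv2.INTER_CUBIC))
E
```

```text
small [  8 163 171]
mid [  8 113 190]
large [  8 142  97]
brown
px [451. 261.] 684.0
  z 30 [ 285.8 -382.5] [115.7  70.6] 6.9
px [423. 214.] 412.5
  z 30 [ 443. -297.] [104.8  50.7] 27.3
px [414. 179.] 180.0
  z 30 [ 563.3 -274.1] [33.6 75.8] 3.8
door
px [277. 167.] 499.5
  z 113 [584.2 183.5] [ 36.2 184.4] 39.9
blue
px [340. 174.] 166.0
  z 180 [543.  -18.8] [  8.5 308.4] 85.4
red
px [334. 166.] 118.0
  z 140 [580.8  -1.1] [ 41.6 157.6] 69.7
```

View pics/c1.png

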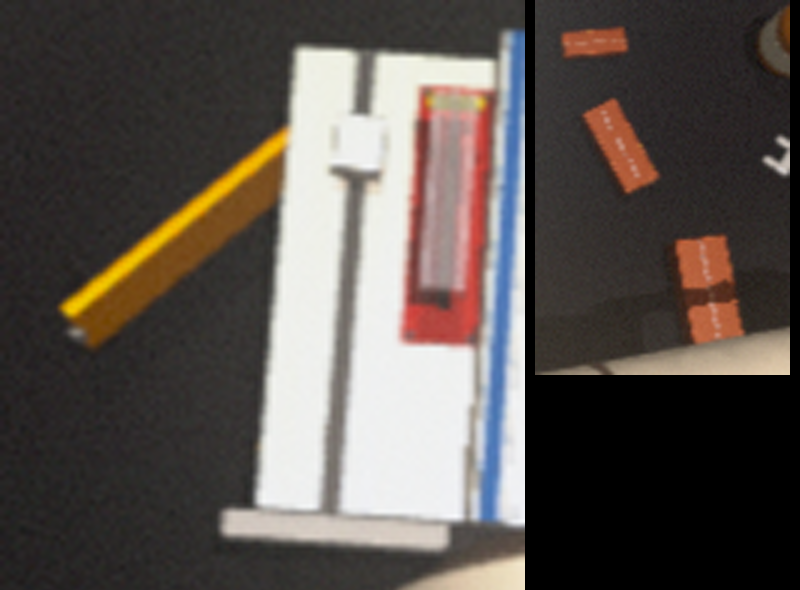

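View pics/c2.png

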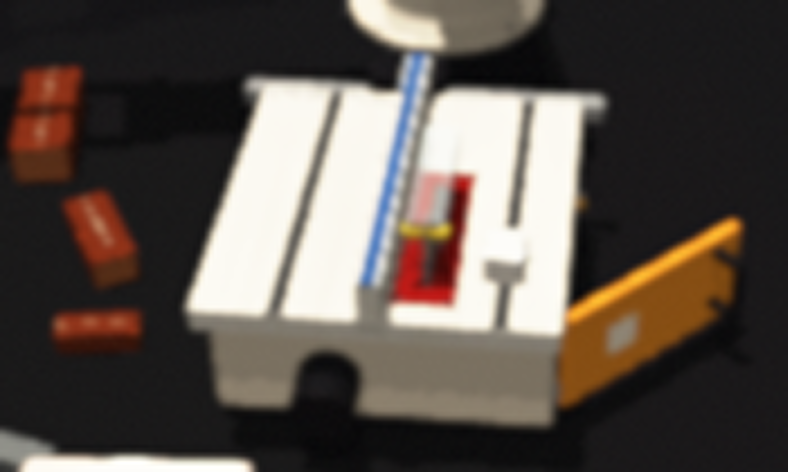

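Going by the sizes, (424,213) is the one: it measures about 105x51 with its side face included, against 76x34 for the small bar and over 116x71 for the large. Scene crop: the door's handle is on its outer face near the free end. Next I'll fix the saw frame, the fence face, the door and the bar's axis.

```bash
python3 - <<'E'
from h import *
im=cv2.imread("pics/top0.png");hsv=cv2.cvtColor(im,cv2.COLOR_BGR2HSV);g=cv2.cvtColor(im,cv2.COLOR_BGR2GRAY).astype(float)
H,S,V=[hsv[...,i].astype(float) for i in range(3)]
def edge(row,a,b,sgn,ch):   # subpixel strongest gradient col
    d=np.diff(ch[row,a:b])*sgn;i=int(d.argmax());w=np.clip(d[max(i-1,0):i+2],0,None)
    return a+max(i-1,0)+(w*np.arange(len(w))).sum()/w.sum()+.5
def line(W):
    c,d=W[:,:2].mean(0),None
    vx,vy,x,y=cv2.fitLine(W[:,:2].astype(np.float32),cv2.DIST_HUBER,0,.01,.01).ravel()
    if vx<0:vx,vy=-vx,-vy
    return np.array([x,y]),np.array([vx,vy])
def rep(n,c,d): print(n,"y at x=400/550:",[round(float(c[1]+d[1]/d[0]*(X-c[0])),1) for X in(400,550)],"yaw",round(float(np.degrees(np.arctan2(d[1],d[0]))),2))
L=np.array([(edge(r,283,308,1,g),r) for r in range(140,216,3)]);rep("table left",*line(onplane("top",L,140)))
Rr=np.array([(edge(r,375,395,-1,g),r) for r in range(140,216,3)]);rep("table right",*line(onplane("top",Rr,140)))
B=np.array([(edge(r,332,352,1,S),r) for r in range(180,215,3)]+[(edge(r,336,352,1,S),r) for r in range(130,140,2)]);rep("blue left z180",*line(onplane("top",B,180)))
B2=np.array([(edge(r,334,356,-1,S),r) for r in range(180,215,3)]);rep("blue right",*line(onplane("top",B2,180)))
for r in (190,205): print(r,[int(v) for v in g[r,328:352]],[int(v) for v in S[r,328:352]])
# far/near table edges
gT=g.T
F=np.array([(c,edge(c,120,140,1,gT)) for c in list(range(320,334,3))+list(range(352,360,2))+list(range(370,382,3))])
w=onplane("top",F,140);print("far edge",np.round(w[:,:2],0).tolist())
N=np.array([(c,edge(c,214,226,-1,gT)) for c in list(range(300,312,3))+list(range(320,332,3))])
w=onplane("top",N,140);print("near edge",np.round(w[:,:2],0).tolist())
# door bright edge
m=(H>17)&(H<28)&(S>180)&(V>200);m[:, :245]=0;m[:,302:]=0;m[:140]=0;m[195:]=0
ys,xs=np.nonzero(m);P=onplane("top",np.c_[xs,ys],113);c,d=line(P);t=(P[:,:2]-c)@d
print("door top",c,np.degrees(np.arctan2(d[1],d[0])),"free",c+d*t.min(),"vis end",c+d*t.max(),len(xs))
# bar
m=cv2.inRange(hsv,(0,90,50),(14,255,255));m[:195]=0;m[235:]=0;m[:,:400]=0;m[:,445:]=0
k=max(cv2.findContours(m,0,2)[0],key=cv2.contourArea);b=cv2.boxPoints(cv2.minAreaRect(k));print("bar box z30",np.round(onplane("top",b,30),1).tolist())
ys,xs=np.nonzero(m);print("V hist",np.percentile(V[m>0],[5,25,50,75,95]))
bb=(m>0)&(V>165);ys,xs=np.nonzero(bb);r=cv2.minAreaRect(onplane("top",np.c_[xs,ys],30)[:,:2].astype(np.float32));print("bright",r)
E
```

```text
table left y at x=400/550: [136.1, 124.5] yaw -4.41
table right y at x=400/550: [-146.9, -158.7] yaw -4.49
blue left z180 y at x=400/550: [-2.7, -14.8] yaw -4.6
blue right y at x=400/550: [-13.4, -22.0] yaw -3.26
190 [240, 237, 235, 236, 237, 235, 207, 159, 206, 204, 141, 115, 122, 179, 221, 232, 241, 240, 240, 241, 240, 240, 240, 239] [2, 3, 3, 4, 3, 4, 15, 29, 10, 28, 102, 140, 128, 58, 5, 5, 1, 1, 1, 1, 1, 3, 3, 3]
205 [240, 240, 241, 241, 238, 212, 165, 205, 206, 144, 119, 123, 179, 222, 233, 240, 241, 240, 241, 241, 240, 242, 240, 240] [1, 3, 2, 2, 1, 5, 23, 2, 30, 104, 140, 130, 58, 6, 3, 2, 1, 1, 2, 2, 1, 1, 1, 1]
far edge [[698.0, 44.0], [698.0, 34.0], [697.0, 24.0], [696.0, 15.0], [694.0, 5.0], [690.0, -59.0], [690.0, -66.0], [689.0, -72.0], [689.0, -79.0], [686.0, -117.0], [685.0, -127.0], [683.0, -136.0], [683.0, -146.0]]
near edge [[402.0, 107.0], [402.0, 97.0], [417.0, 88.0], [400.0, 79.0], [398.0, 45.0], [397.0, 36.0], [395.0, 26.0], [395.0, 17.0]]
door top [592.67944 189.82211] -49.944195 free [535.83942396 257.42758057] vis end [650.23416788 121.36657589] 140
bar box z30 [[477.4, -250.4, 30.0], [502.7, -294.7, 30.0], [408.4, -343.4, 30.0], [383.7, -299.5, 30.0]]
V hist [ 63.   139.75 173.   177.   187.  ]
bright ((445.2823791503906, -298.2756652832031), (95.28864288330078, 34.803916931152344), 26.347341537475586)
```

```bash
cat >> h.py <<'E'
from scipy.spatial.transform import Rotation as Ro
def go(pos,rpy,start=None):
    "print linear/rotation (pendant units) to each goal from measured or given pose"
    s=state();p,r=(s["eef_pos"],s["tcp_rot"]) if start is None else start
    R0=Ro.from_euler("xyz",r);G=Ro.from_euler("xyz",rpy)
    print("lin",np.round(R0.inv().apply(np.array(pos)-p)/500,4).tolist(),"rot",np.round((R0.inv()*G).as_rotvec()/np.pi,4).tolist())
E
python3 - <<'E'
from h import *
st=([211,-534.9,239.3],[-3.14,0,.376])
go([420,-110,300],[np.pi,0,0],st)
go([600,300,300],[np.pi,0,-.3],([420,-110,300],[np.pi,0,0]))
E
```

```text
lin [0.7008, -0.6371, -0.1204] rot [-0.0005, 0.0001, 0.1197]
lin [0.36, -0.82, -0.0] rot [0.0, -0.0, 0.0955]
```

```bash
python3 -m pendant '[{"rotation":[0,0,0],"linear":[0.05,-0.05,-0.12],"jaw":0},{"rotation":[0,0,0.12],"linear":[0.7,-0.637,-0.12],"jaw":0},{"rotation":[0,0,0.12],"linear":[0.7,-0.637,-0.12],"jaw":0},{"rotation":[0,0,0.12],"linear":[0.7,-0.637,-0.12],"jaw":0},{"rotation":[0,0,0.12],"linear":[0.7,-0.637,-0.12],"jaw":0},{"rotation":[0,0,0.12],"linear":[0.7,-0.637,-0.12],"jaw":0},{"rotation":[0,0,0.12],"linear":[0.7,-0.637,-0.12],"jaw":0},{"rotation":[0,0,0.12],"linear":[0.7,-0.637,-0.12],"jaw":0},{"rotation":[0,0,0.12],"linear":[0.7,-0.637,-0.12],"jaw":0},{"rotation":[0,0,0.12],"linear":[0.7,-0.637,-0.12],"jaw":0},{"rotation":[0,0,0.12],"linear":[0.7,-0.637,-0.12],"jaw":0}]' 30
python3 -m pendant '[{"rotation":[0,0,0.095],"linear":[0.36,-0.82,0],"jaw":0},{"rotation":[0,0,0.095],"linear":[0.36,-0.82,0],"jaw":0},{"rotation":[0,0,0.095],"linear":[0.36,-0.82,0],"jaw":0},{"rotation":[0,0,0.095],"linear":[0.36,-0.82,0],"jaw":0},{"rotation":[0,0,0.095],"linear":[0.36,-0.82,0],"jaw":0},{"rotation":[0,0,0.095],"linear":[0.36,-0.82,0],"jaw":0},{"rotation":[0,0,0.095],"linear":[0.36,-0.82,0],"jaw":0},{"rotation":[0,0,0.095],"linear":[0.36,-0.82,0],"jaw":0},{"rotation":[0,0,0.095],"linear":[0.36,-0.82,0],"jaw":0}]'
python3 - <<'E'
from h import *
go([592,304,86],[np.pi,0,-.3])
E
```

```text
time: 1.48
eef_pos: [419.2, -111.4, 299.1]
tcp_rot: [3.141, 0.001, -0.003]
wrist_force: [-1.3, -0.1, 0.1]
gripper_width: 0.4
grip_force: 0.0
time: 2.6
eef_pos: [601.0, 299.0, 298.2]
tcp_rot: [3.141, 0.001, -0.3]
wrist_force: [0.1, -0.1, -0.7]
gripper_width: 0.0
grip_force: 0.0
lin [-0.0197, -0.0045, 0.4245] rot [0.0003, 0.0003, -0.0001]
```

```bash
python3 -m pendant '[{"rotation":[0,0,0],"linear":[-0.02,-0.005,0.424],"jaw":0},{"rotation":[0,0,0],"linear":[-0.02,-0.005,0.424],"jaw":0},{"rotation":[0,0,0],"linear":[-0.02,-0.005,0.424],"jaw":0},{"rotation":[0,0,0],"linear":[-0.02,-0.005,0.424],"jaw":0},{"rotation":[0,0,0],"linear":[-0.02,-0.005,0.424],"jaw":0}]'
python3 - <<'E'
from h import *
cv2.imwrite("pics/t2.png",eyes.grab_frame("top")[...,::-1])
h=np.array([652.8,107.5]);f=np.array([.292,.956])
for th in (.79,.7,.6,.5,.4,.3,.2,.1,.05,.0,-.03):
    a=-.0785-th;d=np.array([np.cos(a),np.sin(a)]);n=np.array([-d[1],d[0]])
    b=h-163*d+38*n+19.3*f;print(th,b.round(0),end=' ');go([*b,86],[np.pi,0,-.3])
E
```

```text
time: 3.22
eef_pos: [589.8, 302.1, 84.8]
tcp_rot: [3.138, 0.005, -0.302]
wrist_force: [-0.3, 0.5, 0.4]
gripper_width: -0.1
grip_force: 0.0
0.79 [582. 275.] lin [-0.0013, 0.0591, 0.0029] rot [0.0003, 0.0002, -0.0006]
0.7 [569. 267.] lin [-0.0218, 0.0812, 0.0029] rot [0.0003, 0.0002, -0.0006]
0.6 [555. 258.] lin [-0.0422, 0.1077, 0.0029] rot [0.0003, 0.0002, -0.0006]
0.5 [543. 247.] lin [-0.0599, 0.1361, 0.003] rot [0.0003, 0.0002, -0.0006]
0.4 [531. 235.] lin [-0.0746, 0.1662, 0.003] rot [0.0003, 0.0002, -0.0006]
0.3 [521. 221.] lin [-0.0863, 0.1975, 0.0031] rot [0.0003, 0.0002, -0.0006]
0.2 [512. 207.] lin [-0.0947, 0.2299, 0.0031] rot [0.0003, 0.0002, -0.0006]
0.1 [505. 192.] lin [-0.0999, 0.263, 0.0031] rot [0.0003, 0.0002, -0.0006]
0.05 [502. 185.] lin [-0.1013, 0.2796, 0.0031] rot [0.0003, 0.0002, -0.0006]
0.0 [499. 177.] lin [-0.1018, 0.2964, 0.0032] rot [0.0003, 0.0002, -0.0006]
-0.03 [497. 172.] lin [-0.1017, 0.3064, 0.0032] rot [0.0003, 0.0002, -0.0006]
```

```bash
python3 -m pendant '[{"rotation":[0,0,0],"linear":[-0.001,0.05,0],"jaw":0},{"rotation":[0,0,0],"linear":[-0.001,0.06,0],"jaw":0},{"rotation":[0,0,0],"linear":[-0.012,0.071,0],"jaw":0},{"rotation":[0,0,0],"linear":[-0.022,0.081,0],"jaw":0},{"rotation":[0,0,0],"linear":[-0.032,0.094,0],"jaw":0},{"rotation":[0,0,0],"linear":[-0.042,0.108,0],"jaw":0},{"rotation":[0,0,0],"linear":[-0.06,0.136,0],"jaw":0},{"rotation":[0,0,0],"linear":[-0.075,0.166,0],"jaw":0},{"rotation":[0,0,0],"linear":[-0.086,0.1975,0],"jaw":0},{"rotation":[0,0,0],"linear":[-0.095,0.23,0],"jaw":0},{"rotation":[0,0,0],"linear":[-0.098,0.247,0],"jaw":0},{"rotation":[0,0,0],"linear":[-0.098,0.247,0],"jaw":0}]'
python3 - <<'E'
from h import *
t=eyes.grab_frame("top")[...,::-1][110:250,230:370];s=eyes.grab_frame("scene")[...,::-1][120:260,260:420]
o=np.hstack([cv2.resize(t,(400,400)),cv2.resize(s,(400,350)).__class__(0)]) if 0 else np.hstack([cv2.resize(t,(400,400)),cv2.resize(s,(400,400))])
cv2.imwrite("pics/d1.png",o)
E
```

```text
time: 4.78
eef_pos: [507.9, 201.1, 87.3]
tcp_rot: [3.142, -0.0, -0.3]
wrist_force: [-0.1, 0.3, 0.2]
gripper_width: 0.0
grip_force: 0.0
```

View pics/d1.png

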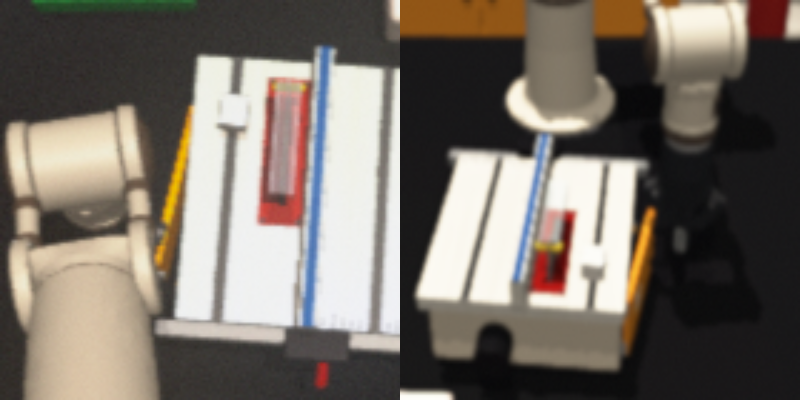

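The door moved with the finger and is now nearly parallel to the saw, from (160,270) to (190,110) in the left crop. I'll push on through the catch and watch the force.

```bash
python3 -m pendant '[{"rotation":[0,0,0],"linear":[-0.001,0.01,0],"jaw":0},{"rotation":[0,0,0],"linear":[-0.003,0.02,0],"jaw":0},{"rotation":[0,0,0],"linear":[-0.004,0.03,0],"jaw":0},{"rotation":[0,0,0],"linear":[-0.004,0.03,0],"jaw":0}]'
python3 -m pendant '[{"rotation":[0,0,0],"linear":[-0.001,0.006,0],"jaw":0},{"rotation":[0,0,0],"linear":[-0.001,0.01,0],"jaw":0},{"rotation":[0,0,0],"linear":[-0.001,0.01,0],"jaw":0}]'
```

```text
time: 5.38
eef_pos: [501.5, 187.3, 87.2]
tcp_rot: [3.141, 0.0, -0.3]
wrist_force: [0.9, 0.3, 1.3]
gripper_width: -0.1
grip_force: 0.0
time: 5.75
eef_pos: [500.6, 185.0, 87.5]
tcp_rot: [-3.137, -0.001, -0.3]
wrist_force: [3.7, 9.7, -4.4]
gripper_width: 0.2
grip_force: 4.8
```

```bash
python3 -m pendant '[{"rotation":[0,0,0],"linear":[0,0.006,0],"jaw":0},{"rotation":[0,0,0],"linear":[0,0.008,0],"jaw":0},{"rotation":[0,0,0],"linear":[0,0.008,0],"jaw":0}]'
python3 -m pendant '[{"rotation":[0,0,0],"linear":[0,0.006,0],"jaw":0},{"rotation":[0,0,0],"linear":[0,0.006,0],"jaw":0}]'
```

```text
time: 6.12
eef_pos: [499.1, 181.2, 87.5]
tcp_rot: [-3.137, -0.001, -0.3]
wrist_force: [2.4, 7.7, -2.3]
gripper_width: -0.0
grip_force: 4.1
time: 6.38
eef_pos: [497.5, 176.4, 87.2]
tcp_rot: [3.141, 0.0, -0.299]
wrist_force: [0.0, 1.8, 0.4]
gripper_width: -0.1
grip_force: 1.0
```

```bash
python3 -m pendant '[{"rotation":[0,0,0],"linear":[0,0.006,0],"jaw":0},{"rotation":[0,0,0],"linear":[0,0.01,0],"jaw":0},{"rotation":[0,0,0],"linear":[0,0.01,0],"jaw":0}]'
```

```text
time: 6.75
eef_pos: [497.4, 175.8, 87.6]
tcp_rot: [-3.132, -0.001, -0.301]
wrist_force: [5.1, 20.2, -6.4]
gripper_width: 0.1
grip_force: 10.3
```

Force fell to about 2 N and then rose to 20 N with no further motion, so the door has snapped onto its rigid stop. Now I back off and go to the bar.

```bash
python3 -m pendant '[{"rotation":[0,0,0],"linear":[0,-0.08,0],"jaw":0},{"rotation":[0,0,0],"linear":[0,-0.08,0],"jaw":0},{"rotation":[0,0,0],"linear":[0,-0.08,-0.4],"jaw":0},{"rotation":[0,0,0],"linear":[0,-0.08,-0.4],"jaw":0},{"rotation":[0,0,0],"linear":[0,-0.08,-0.4],"jaw":0},{"rotation":[0,0,0],"linear":[0,-0.08,-0.4],"jaw":0},{"rotation":[0,0,0],"linear":[0,-0.08,-0.4],"jaw":0}]'
python3 - <<'E'
from h import *
go([450,-150,270],[np.pi,0,.2])
go([445,-298,160],[np.pi,0,.466],([450,-150,270],[np.pi,0,.2]))
E
```

```text
time: 7.62
eef_pos: [508.3, 209.2, 287.6]
tcp_rot: [-3.142, -0.001, -0.3]
wrist_force: [-0.7, 0.0, -0.7]
gripper_width: -0.1
grip_force: 0.0
lin [0.1011, 0.7207, 0.0354] rot [0.0001, -0.0004, -0.1592]
lin [-0.0686, 0.2881, 0.22] rot [0.0, 0.0, -0.0847]
```

```bash
python3 -m pendant '[{"rotation":[0,0,-0.16],"linear":[0.1,0.72,0.035],"jaw":70},{"rotation":[0,0,-0.16],"linear":[0.1,0.72,0.035],"jaw":70},{"rotation":[0,0,-0.16],"linear":[0.1,0.72,0.035],"jaw":70},{"rotation":[0,0,-0.16],"linear":[0.1,0.72,0.035],"jaw":70},{"rotation":[0,0,-0.16],"linear":[0.1,0.72,0.035],"jaw":70},{"rotation":[0,0,-0.16],"linear":[0.1,0.72,0.035],"jaw":70},{"rotation":[0,0,-0.16],"linear":[0.1,0.72,0.035],"jaw":70},{"rotation":[0,0,-0.16],"linear":[0.1,0.72,0.035],"jaw":70}]'
python3 - <<'E'
from h import *
im=cv2.cvtColor(eyes.grab_frame("scene"),cv2.COLOR_RGB2HSV)
m=cv2.inRange(im,(0,90,50),(14,255,255));m[:155]=0;m[250:]=0;m[:,:225]=0;m[:,262:]=0
for c in cv2.findContours(m,0,2)[0]:
    if cv2.contourArea(c)<30: continue
    mm=np.zeros_like(m);cv2.drawContours(mm,[c],-1,255,-1)
    V=im[...,2][mm>0];ys,xs=np.nonzero((mm>0)&(im[...,2]>np.median(V)-5))
    w=onplane("scene",np.c_[xs,ys],30)[:,:2].astype(np.float32);print("all",np.round(cv2.minAreaRect(c)[0]),cv2.minAreaRect(w))
# project expected corners
a=.466;R=np.array([[np.cos(a),-np.sin(a)],[np.sin(a),np.cos(a)]])
C=np.c_[(np.array([[50,20],[50,-20],[-50,-20],[-50,20]])@R.T+[445,-298]),[30]*4];print(proj("scene",C).round(1).tolist(),proj("top",C).round(1).tolist())
im=eyes.grab_frame("scene")[...,::-1][175:235,220:290].copy()
im=cv2.resize(im,None,fx=8,fy=8,interpolation=cv2.INTER_CUBIC)
p=((proj("scene",C)-[220,175])*8+4).astype(int);cv2.polylines(im,[p],True,(0,255,0),1)
cv2.imwrite("pics/b1.png",im)
E
```

```text
time: 8.62
eef_pos: [448.6, -148.5, 267.7]
tcp_rot: [-3.138, 0.003, 0.202]
wrist_force: [-0.6, 0.6, 0.6]
gripper_width: 70.4
grip_force: 0.0
all [246. 228.] ((579.6664428710938, -274.1230163574219), (28.239805221557617, 70.65087127685547), 1.2488293647766113)
all [247. 207.] ((450.6463317871094, -299.85406494140625), (95.32205200195312, 37.7191276550293), 28.64480972290039)
all [234. 182.] ((263.7835388183594, -389.1845397949219), (140.57923889160156, 52.556270599365234), 7.152987480163574)
[[255.1, 209.9], [245.4, 212.7], [239.1, 198.8], [248.4, 196.3]] [[410.5, 202.6], [420.8, 197.3], [435.7, 223.4], [425.2, 228.9]]
```

View pics/b1.png

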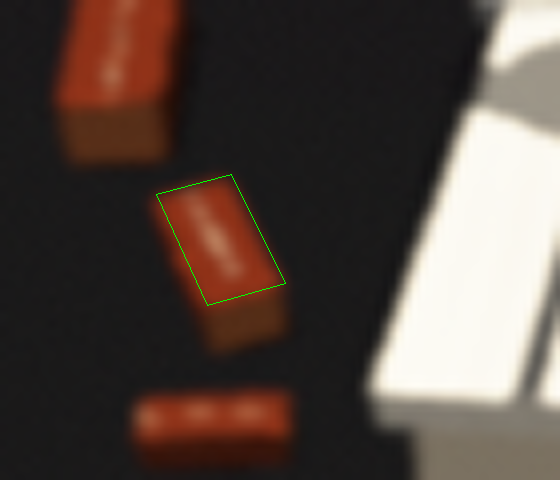

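The overlay fits the middle bar at crop (220,240) to about 2 mm, between the large bar (115,80) and the small one (210,415). Now I descend and grasp.

```bash
python3 - <<'E'
from h import *
go([446,-299,80],[np.pi,0,.475])
E
```

```text
lin [-0.0675, 0.2961, 0.3769] rot [-0.0007, 0.0004, -0.0861]
```

```bash
python3 -m pendant '[{"rotation":[0,0,-0.086],"linear":[-0.067,0.297,0.1],"jaw":66},{"rotation":[0,0,-0.086],"linear":[-0.067,0.297,0.2],"jaw":66},{"rotation":[0,0,-0.086],"linear":[-0.067,0.297,0.376],"jaw":66},{"rotation":[0,0,-0.086],"linear":[-0.067,0.297,0.376],"jaw":66},{"rotation":[0,0,-0.086],"linear":[-0.067,0.297,0.376],"jaw":66},{"rotation":[0,0,-0.086],"linear":[-0.067,0.297,0.376],"jaw":66},{"rotation":[0,0,-0.086],"linear":[-0.067,0.297,0.376],"jaw":66}]'
python3 - <<'E'
from h import *
go([446,-299,11],[np.pi,0,.475])
E
```

```text
time: 9.6
eef_pos: [448.6, -301.5, 84.6]
tcp_rot: [3.137, -0.001, 0.475]
wrist_force: [0.5, 0.3, -0.1]
gripper_width: 65.8
grip_force: 0.0
lin [-0.0025, -0.0074, 0.1472] rot [0.0014, -0.0005, -0.0001]
```

```bash
python3 -m pendant '[{"rotation":[0,0,0],"linear":[-0.003,-0.004,0.07],"jaw":66},{"rotation":[0,0,0],"linear":[-0.003,-0.004,0.12],"jaw":66},{"rotation":[0,0,0],"linear":[-0.003,-0.004,0.142],"jaw":66},{"rotation":[0,0,0],"linear":[-0.003,-0.004,0.142],"jaw":66},{"rotation":[0,0,0],"linear":[-0.003,-0.004,0.142],"jaw":66}]'
python3 -m pendant '[{"rotation":[0,0,0],"linear":[0,0,0],"jaw":30},{"rotation":[0,0,0],"linear":[0,0,0],"jaw":30},{"rotation":[0,0,0],"linear":[0,0,0],"jaw":30},{"rotation":[0,0,0],"linear":[0,0,0],"jaw":30},{"rotation":[0,0,0],"linear":[0,0,0],"jaw":30}]' 40
```

```text
time: 10.22
eef_pos: [445.5, -300.9, 12.5]
tcp_rot: [3.139, -0.001, 0.473]
wrist_force: [0.3, 0.3, -0.7]
gripper_width: 66.2
grip_force: 0.0
time: 10.85
eef_pos: [445.1, -300.7, 11.8]
tcp_rot: [3.14, -0.001, 0.473]
wrist_force: [-0.7, 0.4, 5.4]
gripper_width: 39.3
grip_force: 41.4
```

```bash
python3 -m pendant '[{"rotation":[0,0,0],"linear":[0,0,-0.03],"jaw":30},{"rotation":[0,0,0],"linear":[0,0,-0.15],"jaw":30},{"rotation":[0,0,0],"linear":[0,0,-0.25],"jaw":30},{"rotation":[0,0,0],"linear":[0,0,-0.35],"jaw":30},{"rotation":[0,0,0],"linear":[0,0,-0.45],"jaw":30},{"rotation":[0,0,0],"linear":[0,0,-0.53],"jaw":30},{"rotation":[0,0,0],"linear":[0,0,-0.53],"jaw":30}]'
python3 - <<'E'
from h import *
go([469.6,45.8,265],[np.pi,0,-.0785])
E
```

```text
time: 11.72
eef_pos: [445.6, -301.2, 280.1]
tcp_rot: [3.134, -0.002, 0.473]
wrist_force: [-0.1, 0.6, -1.5]
gripper_width: 39.2
grip_force: 41.5
lin [0.359, -0.596, 0.0266] rot [0.0021, -0.0013, 0.1756]
```

```bash
python3 -m pendant '[{"rotation":[0,0,0.02],"linear":[0.04,-0.066,0],"jaw":30},{"rotation":[0,0,0.06],"linear":[0.12,-0.2,0],"jaw":30},{"rotation":[0,0,0.1],"linear":[0.2,-0.33,0],"jaw":30},{"rotation":[0,0,0.14],"linear":[0.27,-0.45,0],"jaw":30},{"rotation":[0,0,0.16],"linear":[0.32,-0.54,0.01],"jaw":30},{"rotation":[0,0,0.175],"linear":[0.359,-0.596,0.027],"jaw":30},{"rotation":[0,0,0.175],"linear":[0.359,-0.596,0.027],"jaw":30},{"rotation":[0,0,0.175],"linear":[0.359,-0.596,0.027],"jaw":30},{"rotation":[0,0,0.175],"linear":[0.359,-0.596,0.027],"jaw":30},{"rotation":[0,0,0.175],"linear":[0.359,-0.596,0.027],"jaw":30}]'
python3 - <<'E'
from h import *
go([469.6,45.8,159],[np.pi,0,-.0785])
E
```

```text
time: 12.98
eef_pos: [468.5, 46.0, 262.3]
tcp_rot: [3.142, 0.0, -0.079]
wrist_force: [0.1, -0.7, -2.1]
gripper_width: 39.5
grip_force: 41.7
lin [0.0022, 0.0002, 0.2065] rot [0.0, 0.0, -0.0001]
```

```bash
python3 -m pendant '[{"rotation":[0,0,0],"linear":[0.001,0,0.06],"jaw":30},{"rotation":[0,0,0],"linear":[0.001,0,0.12],"jaw":30},{"rotation":[0,0,0],"linear":[0.001,0,0.17],"jaw":30},{"rotation":[0,0,0],"linear":[0.001,0,0.2],"jaw":30},{"rotation":[0,0,0],"linear":[0.001,0,0.206],"jaw":30},{"rotation":[0,0,0],"linear":[0.001,0,0.206],"jaw":30}]'
python3 -m pendant '[{"rotation":[0,0,0],"linear":[0,0,0.006],"jaw":30},{"rotation":[0,0,0],"linear":[0,0,0.01],"jaw":30},{"rotation":[0,0,0],"linear":[0,0,0.01],"jaw":30}]'
python3 - <<'E'
from h import *
t=eyes.grab_frame("top")[...,::-1][110:250,260:400];s=eyes.grab_frame("scene")[...,::-1][140:250,255:365]
cv2.imwrite("pics/p1.png",np.hstack([cv2.resize(t,(400,400),interpolation=2),cv2.resize(s,(400,400),interpolation=2)]))
E
```

```text
time: 13.72
eef_pos: [469.5, 46.8, 160.1]
tcp_rot: [3.142, -0.001, -0.077]
wrist_force: [-0.2, -0.2, -1.8]
gripper_width: 39.4
grip_force: 41.7
time: 14.1
eef_pos: [468.9, 47.1, 154.3]
tcp_rot: [-3.142, 0.0, -0.076]
wrist_force: [0.0, -0.0, -2.9]
gripper_width: 39.2
grip_force: 41.7
```

View pics/p1.png

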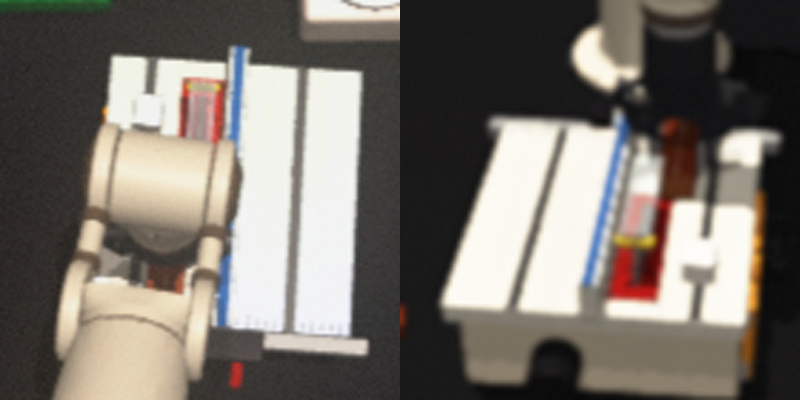

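The bar is held over the table in front and to the left of the hood; its front end shows at (680,180) in the right half. I'll lower it to contact.

```bash
python3 -m pendant '[{"rotation":[0,0,0],"linear":[0,0,0.004],"jaw":30},{"rotation":[0,0,0],"linear":[0,0,0.006],"jaw":30},{"rotation":[0,0,0],"linear":[0,0,0.006],"jaw":30}]'
```

```text
time: 14.58
eef_pos: [469.2, 47.0, 151.8]
tcp_rot: [3.141, -0.001, -0.077]
wrist_force: [-1.7, 0.4, 3.2]
gripper_width: 39.3
grip_force: 42.2
```

```bash
python3 -m pendant '[{"rotation":[0,0,0],"linear":[0,0,-0.002],"jaw":54},{"rotation":[0,0,0],"linear":[0,0,-0.002],"jaw":54},{"rotation":[0,0,0],"linear":[0,0,-0.002],"jaw":54},{"rotation":[0,0,0],"linear":[0,0,-0.1],"jaw":54},{"rotation":[0,0,0],"linear":[0,0,-0.2],"jaw":54},{"rotation":[0,0,0],"linear":[0,0,-0.28],"jaw":54},{"rotation":[0,0,0],"linear":[0,0,-0.28],"jaw":54},{"rotation":[0,0,0],"linear":[0,0,-0.28],"jaw":54}]'
python3 - <<'E'
from h import *
S=lambda x,y:np.array([543,-16.6])+x*np.array([.9969,-.0785])+y*np.array([.0785,.9969])
go([*S(-80,150),262],[2.356,0,-.0785])
E
```

```text
time: 15.58
eef_pos: [468.5, 47.1, 290.3]
tcp_rot: [-3.141, 0.001, -0.077]
wrist_force: [-0.3, -0.4, -0.9]
gripper_width: 53.9
grip_force: 0.0
lin [-0.001, -0.1847, 0.0566] rot [-0.2501, 0.0002, 0.0007]
```

```bash
python3 -m pendant '[{"rotation":[-0.05,0,0],"linear":[0,-0.06,0],"jaw":20},{"rotation":[-0.1,0,0],"linear":[0,-0.12,0],"jaw":20},{"rotation":[-0.15,0,0],"linear":[0,-0.185,0.02],"jaw":20},{"rotation":[-0.2,0,0],"linear":[0,-0.185,0.04],"jaw":20},{"rotation":[-0.25,0,0],"linear":[0,-0.185,0.057],"jaw":20},{"rotation":[-0.25,0,0],"linear":[0,-0.185,0.057],"jaw":20},{"rotation":[-0.25,0,0],"linear":[0,-0.185,0.057],"jaw":20},{"rotation":[-0.25,0,0],"linear":[0,-0.185,0.057],"jaw":20}]'
python3 - <<'E'
from h import *
print(state()["q"].round(2))
t=eyes.grab_frame("top")[...,::-1][110:250,260:400];s=eyes.grab_frame("scene")[...,::-1][140:250,255:365]
cv2.imwrite("pics/v1.png",np.hstack([cv2.resize(t,(400,400),interpolation=2),cv2.resize(s,(400,400),interpolation=2)]))
E
```

```text
time: 16.58
eef_pos: [476.5, 138.6, 264.2]
tcp_rot: [2.359, -0.002, -0.078]
wrist_force: [0.2, -0.3, 0.5]
gripper_width: 19.8
grip_force: 0.0
[ 0.41  0.28  1.58 -0.68  1.69  2.13]
```

View pics/v1.png

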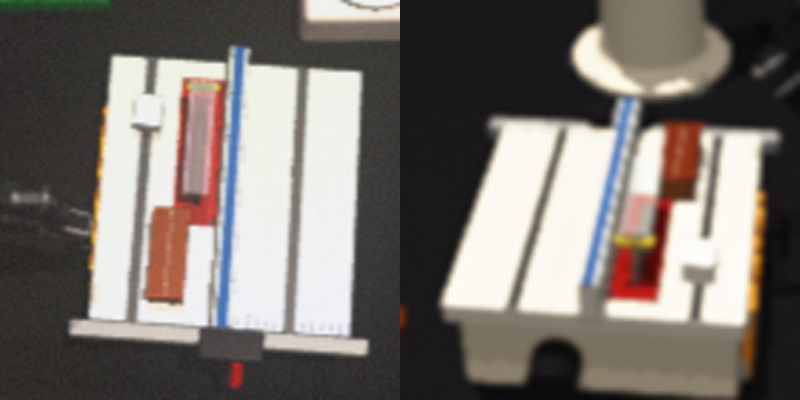

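The bar lies flat and parallel to the fence at (168,255) in the left half, clear of the hood, and the door is shut. I'll measure its front end in the saw frame.

```bash
python3 - <<'E'
from h import *
ux,uy=np.array([.9969,-.0785]),np.array([.0785,.9969]);o=np.array([543,-16.6])
for n,box in(("top",(300,170,340,225)),("scene",(420//1-100,165,365,205))):
    im=eyes.grab_frame(n);hsv=cv2.cvtColor(im,cv2.COLOR_RGB2HSV)
    m=cv2.inRange(hsv,(0,90,40),(14,230,255));k=np.zeros_like(m);k[box[1]:box[3],box[0]:box[2]]=255;m&=k
    c=max(cv2.findContours(m,0,2)[0],key=cv2.contourArea)
    p=c.reshape(-1,2)
    w=onplane(n,p,170)[:,:2]-o;s=np.c_[w@ux,w@uy];print(n,cv2.boundingRect(c),"saw x",s[:,0].min().round(1),s[:,0].max().round(1),"y",s[:,1].min().round(1),s[:,1].max().round(1),np.round(cv2.minAreaRect(s.astype(np.float32)),1) if 0 else cv2.minAreaRect(s.astype(np.float32)))
    V=hsv[...,2]
    if n=="top": print([int(x) for x in hsv[170:225,318,1]]) 
# predicted corner pixels for front at -24 and bar y as placed
def W(x,y,z): return [*(o+x*ux+y*uy),z]
print(proj("top",[W(-24,56,170),W(-24,56,140),W(-126,56,170),W(-4,35,140),W(-4,35,178)]).round(1).tolist())
print(proj("scene",[W(-24,56,170),W(-24,56,140),W(-126,56,170),W(-150,-140,140),W(150,-140,140),W(150,140,140)]).round(1).tolist())
for c in (315,318,321): pass
im=eyes.grab_frame("scene");print("scene col 344 R:",im[165:206,342,0].tolist())
E
```

```text
top (311, 170, 26, 46) saw x -131.6 12.7 y 11.4 79.4 ((-59.3388671875, 45.36394500732422), (66.90509033203125, 144.77769470214844), 89.36934661865234)
[2, 1, 2, 2, 1, 1, 2, 2, 2, 1, 2, 4, 71, 135, 153, 156, 159, 150, 154, 157, 159, 139, 136, 133, 138, 130, 113, 130, 135, 136, 138, 139, 136, 135, 134, 132, 133, 136, 133, 110, 127, 132, 134, 135, 125, 68, 41, 23, 19, 1, 2, 3, 3, 6, 24]
scene (325, 172, 14, 33) saw x -133.4 66.3 y 36.4 80.6 ((-34.46458435058594, 62.857688903808594), (199.75906372070312, 42.71580505371094), 3.1955173015594482)
[[320.9, 180.5], [321.0, 182.9], [318.4, 213.1], [328.2, 177.2], [328.2, 174.0]]
[[329.4, 188.7], [329.4, 195.3], [332.1, 173.2], [284.1, 173.6], [266.5, 222.9], [349.4, 228.4]]
scene col 344 R: [24, 24, 24, 24, 25, 25, 25, 25, 27, 63, 129, 172, 159, 124, 109, 118, 130, 138, 149, 158, 165, 167, 171, 189, 207, 214, 223, 233, 239, 239, 240, 242, 246, 248, 249, 251, 252, 252, 251, 252, 252]
```

The bar's front is at about saw x -29, some 25 mm short of the blade, so it needs about 5 mm forward. I'll bring the V-shaped open fingers to its upper-left edge.

```bash
python3 - <<'E'
from h import *
S=lambda x,y:np.array([543,-16.6])+x*np.array([.9969,-.0785])+y*np.array([.0785,.9969])
go([*S(-82,105),200],[2.356,0,-.0785]);go([*S(-82,95),173],[2.356,0,-.0785])
a=([*S(-82,95),173],[2.356,0,-.0785])
for y in(75,55,47):go([*S(-82,y),173],[2.356,0,-.0785],a)
E
```

```text
lin [-0.0066, -0.0262, 0.1532] rot [-0.0004, -0.0005, -0.0]
lin [-0.0067, -0.0502, 0.2055] rot [-0.0004, -0.0005, -0.0]
lin [-0.0, 0.0283, 0.0283] rot [0.0, 0.0, 0.0]
lin [-0.0, 0.0566, 0.0566] rot [0.0, 0.0, 0.0]
lin [-0.0, 0.0679, 0.0679] rot [0.0, 0.0, 0.0]
```

```bash
python3 -m pendant '[{"rotation":[0,0,0],"linear":[-0.006,-0.026,0.08],"jaw":20},{"rotation":[0,0,0],"linear":[-0.006,-0.026,0.153],"jaw":20},{"rotation":[0,0,0],"linear":[-0.006,-0.04,0.18],"jaw":20},{"rotation":[0,0,0],"linear":[-0.006,-0.05,0.205],"jaw":20},{"rotation":[0,0,0],"linear":[-0.006,-0.05,0.205],"jaw":20},{"rotation":[0,0,0],"linear":[-0.006,-0.05,0.205],"jaw":20}]' 60
python3 -m pendant '[{"rotation":[0,0,0],"linear":[0,0.01,0.01],"jaw":20},{"rotation":[0,0,0],"linear":[0,0.02,0.02],"jaw":20},{"rotation":[0,0,0],"linear":[0,0.028,0.028],"jaw":20},{"rotation":[0,0,0],"linear":[0,0.028,0.028],"jaw":20}]'
```

```text
time: 17.58
eef_pos: [469.5, 85.5, 173.5]
tcp_rot: [2.357, -0.002, -0.076]
wrist_force: [-0.2, 0.1, 0.1]
gripper_width: 20.1
grip_force: 0.0
time: 18.08
eef_pos: [467.2, 64.6, 172.7]
tcp_rot: [2.356, -0.0, -0.077]
wrist_force: [-0.3, 0.0, -0.2]
gripper_width: 19.9
grip_force: 0.0
```

```bash
python3 -m pendant '[{"rotation":[0,0,0],"linear":[0,0.01,0.01],"jaw":20},{"rotation":[0,0,0],"linear":[0,0.02,0.02],"jaw":20},{"rotation":[0,0,0],"linear":[0,0.026,0.026],"jaw":20},{"rotation":[0,0,0],"linear":[0,0.026,0.026],"jaw":20}]'
python3 -m pendant '[{"rotation":[0,0,0],"linear":[0,0.006,0.006],"jaw":20},{"rotation":[0,0,0],"linear":[0,0.01,0.01],"jaw":20},{"rotation":[0,0,0],"linear":[0,0.01,0.01],"jaw":20}]'
```

```text
time: 18.58
eef_pos: [465.8, 46.4, 172.6]
tcp_rot: [2.356, 0.0, -0.077]
wrist_force: [-0.0, -0.5, 0.2]
gripper_width: 20.1
grip_force: 0.0
time: 18.95
eef_pos: [465.3, 39.5, 172.7]
tcp_rot: [2.356, 0.0, -0.077]
wrist_force: [0.5, 0.4, 0.4]
gripper_width: 20.0
grip_force: 0.0
```

```bash
python3 -m pendant '[{"rotation":[0,0,0],"linear":[0,0.005,0.005],"jaw":20},{"rotation":[0,0,0],"linear":[0,0.005,0.005],"jaw":20}]'
python3 -m pendant '[{"rotation":[0,0,0],"linear":[0,0.004,0.004],"jaw":20},{"rotation":[0,0,0],"linear":[0,0.004,0.004],"jaw":20}]'
```

```text
time: 19.2
eef_pos: [465.0, 36.0, 172.7]
tcp_rot: [2.356, 0.0, -0.077]
wrist_force: [0.2, 0.1, -0.3]
gripper_width: 19.6
grip_force: 0.0
time: 19.45
eef_pos: [465.0, 33.7, 172.6]
tcp_rot: [2.357, -0.001, -0.077]
wrist_force: [0.1, 3.6, 0.3]
gripper_width: 19.8
grip_force: 1.7
```

```bash
python3 - <<'E'
from h import *
t=eyes.grab_frame("top")[...,::-1][150:240,290:380];s=eyes.grab_frame("scene")[...,::-1][150:230,275:355]
cv2.imwrite("pics/v2.png",np.hstack([cv2.resize(t,(400,400),interpolation=2),cv2.resize(s,(400,400),interpolation=2)]))
E
```

```text
(no output)
```

View pics/v2.png

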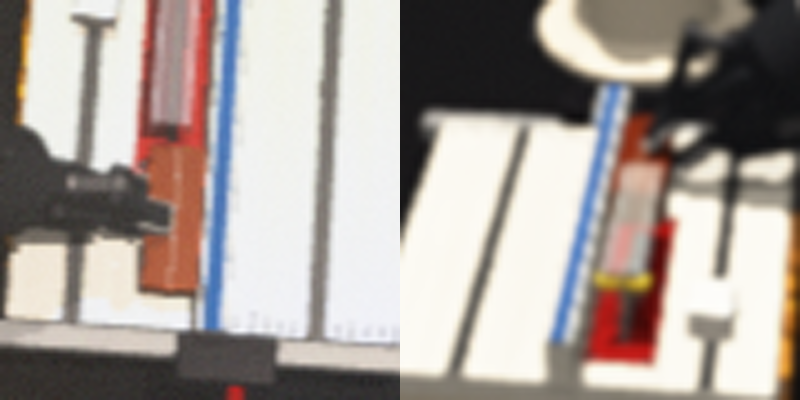

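The bar is against the fence: left half, bar at (172,218), rear end at row 292, front at row 143, just ahead of the hood. Next I bring the upper finger down onto it.

```bash
python3 -m pendant '[{"rotation":[0,0,0],"linear":[0,-0.003,0.003],"jaw":20},{"rotation":[0,0,0],"linear":[0,-0.006,0.006],"jaw":20},{"rotation":[0,0,0],"linear":[0,-0.006,0.006],"jaw":20}]'
python3 -m pendant '[{"rotation":[0,0,0],"linear":[0,-0.002,0.003],"jaw":20},{"rotation":[0,0,0],"linear":[0,-0.002,0.003],"jaw":20}]'
```

```text
time: 19.92
eef_pos: [465.3, 33.6, 168.5]
tcp_rot: [2.357, -0.001, -0.076]
wrist_force: [1.4, 5.1, 2.8]
gripper_width: 20.1
grip_force: 3.3
time: 20.18
eef_pos: [465.4, 33.6, 168.2]
tcp_rot: [2.356, -0.002, -0.077]
wrist_force: [-2.0, 9.3, 9.5]
gripper_width: 19.7
grip_force: 7.6
```

```bash
python3 -m pendant '[{"rotation":[0,0,0],"linear":[0.004,0,0],"jaw":20},{"rotation":[0,0,0],"linear":[0.008,0,0],"jaw":20},{"rotation":[0,0,0],"linear":[0.012,0,0],"jaw":20},{"rotation":[0,0,0],"linear":[0.012,0,0],"jaw":20}]'
python3 - <<'E'
from h import *
t=eyes.grab_frame("top")[...,::-1];cv2.imwrite("pics/t3.png",t)
a=cv2.imread("pics/v2.png") 
h=cv2.cvtColor(t,cv2.COLOR_BGR2HSV)
for c in (329,331,333): print(c,"S",h[172:222,c,1].tolist())
E
```

```text
time: 20.68
eef_pos: [470.5, 33.1, 168.1]
tcp_rot: [2.355, -0.0, -0.078]
wrist_force: [-5.1, 10.3, 11.0]
gripper_width: 19.6
grip_force: 8.7
329 S [31, 30, 29, 31, 37, 42, 77, 93, 109, 147, 132, 128, 133, 138, 137, 134, 132, 111, 128, 133, 135, 130, 109, 105, 93, 98, 90, 110, 117, 127, 127, 109, 129, 130, 130, 133, 135, 134, 129, 146, 149, 122, 68, 36, 21, 16, 1, 3, 4, 3]
331 S [54, 53, 54, 51, 50, 67, 116, 149, 165, 153, 140, 139, 149, 150, 150, 152, 149, 152, 153, 156, 157, 152, 153, 155, 157, 158, 158, 159, 160, 161, 153, 162, 157, 159, 156, 158, 156, 156, 158, 158, 158, 139, 80, 46, 24, 18, 1, 2, 4, 3]
333 S [118, 130, 130, 137, 142, 148, 165, 173, 177, 164, 159, 154, 158, 159, 152, 156, 155, 154, 157, 160, 156, 154, 154, 156, 155, 159, 160, 155, 157, 159, 154, 153, 156, 155, 155, 151, 157, 155, 155, 155, 150, 142, 92, 50, 36, 29, 26, 24, 19, 16]
```

```bash
python3 - <<'E'
from h import *
o=np.array([543,-16.6]);W=lambda x,y,z:[*(o+x*np.array([.9969,-.0785])+y*np.array([.0785,.9969])),z]
for x,z in((-24,170),(-124,170),(-124,140)):print(x,z,proj("top",[W(x,28,z)]).round(1))
a=cv2.imread("pics/t3.png")
print("V",cv2.cvtColor(a,cv2.COLOR_BGR2HSV)[174:222,333,2].tolist());print("H",cv2.cvtColor(a,cv2.COLOR_BGR2HSV)[174:222,333,0].tolist())
t=cv2.resize(a[165:225,300:350],None,fx=10,fy=10,interpolation=cv2.INTER_CUBIC)
for x,z,c in((-24,170,(0,255,0)),(-124,170,(0,255,0)),(-4,140,(255,0,0)),(-20,140,(255,255,0))):
    p=((proj("top",[W(x,9,z),W(x,49,z)])-[300,165])*10+5).astype(int);cv2.line(t,tuple(map(int,p[0])),tuple(map(int,p[1])),c,1)
cv2.imwrite("pics/t3c.png",t)
E
```

```text
-24 170 [[330.  181.1]]
-124 170 [[327.7 213.1]]
-124 140 [[327.7 214.8]]
V [210, 205, 206, 203, 192, 193, 203, 185, 173, 171, 173, 172, 174, 175, 174, 174, 175, 174, 177, 177, 177, 175, 176, 178, 175, 178, 182, 180, 179, 183, 180, 181, 183, 182, 180, 179, 178, 179, 179, 144, 108, 118, 135, 139, 167, 171, 163, 155]
H [2, 1, 1, 2, 2, 2, 2, 4, 7, 8, 8, 8, 7, 8, 7, 8, 8, 8, 8, 8, 8, 8, 8, 8, 8, 8, 8, 8, 8, 8, 8, 8, 8, 7, 8, 8, 8, 8, 7, 8, 8, 12, 17, 17, 12, 13, 13, 12]
```

View pics/t3c.png

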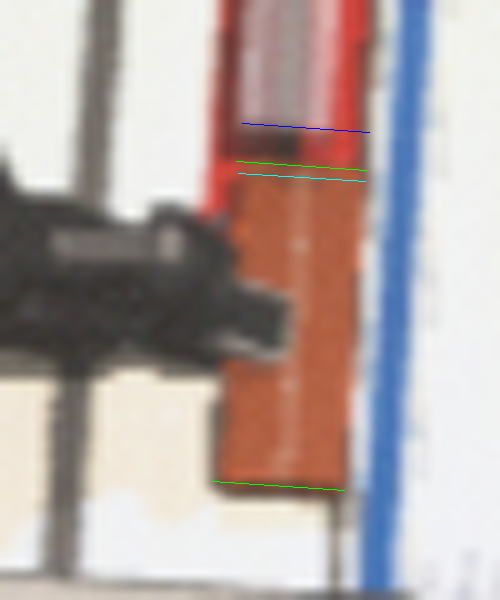

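The bar's front lies on the green 20 mm line (crop row 165–175) and its side is against the fence. Now the firm diagonal press.

```bash
python3 -m pendant '[{"rotation":[0,0,0],"linear":[0,0,0.005],"jaw":20},{"rotation":[0,0,0],"linear":[0,0,0.008],"jaw":20},{"rotation":[0,0,0],"linear":[0,0,0.008],"jaw":20},{"rotation":[0,0,0],"linear":[0,0,0.008],"jaw":20}]'
```

```text
time: 21.22
eef_pos: [470.9, 32.6, 167.8]
tcp_rot: [2.358, -0.003, -0.078]
wrist_force: [-11.9, 27.6, 26.6]
gripper_width: 20.1
grip_force: 20.7
```

```bash
python3 -m pendant '[{"rotation":[0,0,0],"linear":[-0.002,0,-0.001],"jaw":20},{"rotation":[0,0,0],"linear":[-0.003,0,-0.001],"jaw":20},{"rotation":[0,0,0],"linear":[-0.003,0,-0.001],"jaw":20},{"rotation":[0,0,0],"linear":[-0.003,0,-0.001],"jaw":20}]'
```

```text
time: 21.72
eef_pos: [470.8, 32.7, 167.9]
tcp_rot: [2.358, -0.006, -0.076]
wrist_force: [-6.6, 22.7, 21.5]
gripper_width: 20.0
grip_force: 18.1
```

```bash
python3 - <<'E'
from h import *
a=eyes.grab_frame("top")[...,::-1];b=eyes.grab_frame("scene")[...,::-1]
t=cv2.resize(a[125:235,280:390],(400,400),interpolation=2);s=cv2.resize(b[150:240,275:365],(400,400),interpolation=2)
cv2.imwrite("pics/f.png",np.hstack([t,s]));print(state()["wrist_force"],state()["eef_pos"])
E
```

```text
[-5.73149319 23.26380712 21.82947142] [470.77751298  32.70336702 167.91785661]
```

View pics/f.png

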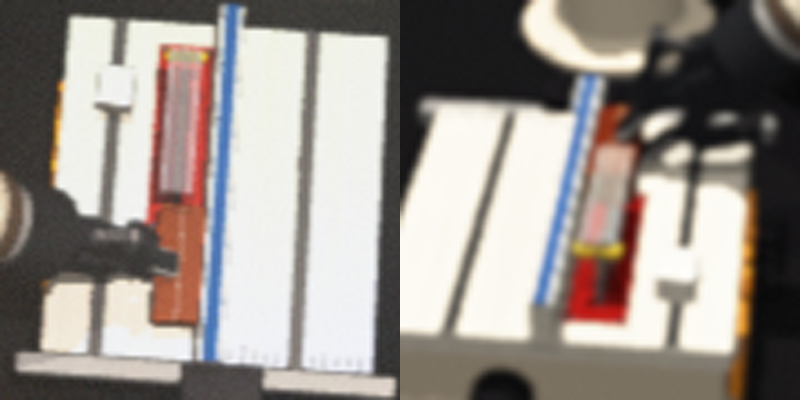

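The bar lies along the fence at (180,265) in the left half, held at about 23 N sideways and 22 N down. The hood, blade and offcut (113,90) look untouched and the door is shut, so I'm handing in.

```bash
python3 -c "from rig import finish_job; print(finish_job())"
```

```text
the job is handed in; nothing more can be done
None
```

I pushed the blade door shut onto its catch, then laid the brown bar flat along the fence, its front about 2 cm short of the blade by camera estimate; I handed in at about 22 s with the arm still pressing it about 22 N down and 23 N against the fence.

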